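# Flick the serving turntable and brake it at the pointer

### The job

Try out the freshly washed serving turntable: with a fingertip, flick it round anticlockwise (seen from above) so that it coasts freely, untouched, past more than one whole turn from where it stood, then brake it with a fingertip, in one go, so that it stops with the pointed tab beside the jam jar at the fixed metal pointer, to within 3 cm, and take the finger away (do not stop it elsewhere and push it there). Only push and press: grip and lift nothing, never turn the wheel backwards, keep the three pots standing in their rings and leave the things on the table around it alone.

Things in the scene. Friction and masses are not known exactly. Their poses are not given: they have to be found in the camera images.
- turntable: The fixed foot under the wooden wheel: steel disc 200 mm across, 16 mm high, with a steel strip that runs out along its own +x on the table to the pointer. Origin on the wheel's axis, on the table. It does not move.
- pointer (a point): The place on the wheel's rim circle (180 mm from the axis, 36 mm above the table) that the fixed pointer indicates. The pointer itself is a small upright steel post 12 x 22 mm, 40 mm high, standing 213 to 225 mm from the axis in the same direction, its point turned inwards.
- wheel (a joint): Angle (rad) of the wheel: 0 at the start, grows anticlockwise seen from above, no end stops. Free bearing; wheel inertia 0.025 to 0.05 kg m2. Left alone it loses roughly a fifth of its speed each second and stops some 11 to 18 s after a flick of 3 rad/s. A press of a few newtons near the rim stops it from 1 rad/s within about 0.1 s.
- hub (a point): Centre of the wheel's upper face, on the axis, 36 mm above the table. The wheel is a flat level disc of pale wood, 360 mm across, 16 mm thick, about 2 kg. Its face is bare and smooth from 125 to 180 mm from the axis. A steel cap 32 mm across, 12 mm high, covers the hub; the three pots stand 65 mm from the axis in rings with a lip 5 mm high.
- peg0 (a point): Top of an upright wooden peg on the wheel, 14 mm thick, 30 mm tall above the face (top 66 mm above the table), 110 mm from the axis, 60 degrees anticlockwise from the tab, in the gap between two pots.
- peg1 (a point): Top of a like peg, 180 degrees from the tab.
- peg2 (a point): Top of a like peg, 300 degrees anticlockwise from the tab.
- mark (a point): The tab: a small wooden point that juts 15 mm out of the wheel's rim, its top 2 mm below the face, in line with the jam jar; a thin dark line, flush in the face, runs from the jar to it. This point lies on the rim circle at the tab, 180 mm from the axis, 36 mm above the table, and turns with the wheel.
- jam_jar: Glass jar with steel lid and paper band, 60 mm across, 60 mm tall, the tallest pot on the wheel, on the same radius as the tab. Loose, stands in its ring on the wheel and rides round with it. Origin: centre of its underside.
- butter_tub: White plastic tub, 64 mm across at its lid, 35 mm tall, 120 degrees anticlockwise from the jam jar. Loose, stands in its ring on the wheel and rides round with it. Origin: centre of its underside.
- honey_pot: White pot with a wooden lid, 48 mm across, 41 mm tall, 240 degrees anticlockwise from the jam jar. Loose, stands in its ring on the wheel and rides round with it. Origin: centre of its underside.
- well_jam (a point): Centre of the jam jar's ring on the wheel's face, 65 mm from the axis, 36 mm above the table.
- well_butter (a point): Centre of the butter tub's ring, likewise.
- well_honey (a point): Centre of the honey pot's ring, likewise.
- bread: Bystander: stack of bread slices 105 x 100 mm, 84 mm high, loose. Origin under its centre.
- tall_jar: Bystander: glass jar 72 mm across, 110 mm tall, loose on the table.
- mug: Bystander: white mug 76 mm across, 85 mm tall.
- knife: Bystander: spreading knife with black handle, 200 mm long, lying flat.
- spread_box: Bystander: black tub of spread with white lid, 110 x 85 mm, 61 mm tall.
- beaker: Bystander: aluminium cup 68 mm across, 100 mm tall.
There are look-alikes about, which are no part of the job. Leave any pink or turquoise look-alike of the butter_tub alone.

How it is judged:
On the way, in this order (a step that is already met when the one before it is completed fails the run):
1. the wheel has been flicked and coasts untouched (over 0.6 rad/s) (velocity of joint wheel above 0.6 rad/s and contact force between each of the arm, the fingers and wheel below 0.05 N), for 0.3 s.
2. it has gone more than a whole turn from its start and still coasts untouched (value of joint wheel above 6.28 rad and velocity of joint wheel above 0.1 rad/s and contact force between each of the arm, the fingers and wheel below 0.05 N), for 0.1 s.
3. a fingertip presses on the wheel as the tab is near the pointer (within 10 cm) (contact force between the fingers and wheel above 0.3 N and value of joint wheel above 6.28 rad and horizontal distance between mark and pointer below 0.1 m).
At the end, for the whole second after the job is handed in: The wheel is at rest (under 0.05 rad/s), more than a whole turn on from its start, with the tab within 30 mm of the pointed-at place on the rim circle, the three pots stand in their rings (within 12 mm) and nothing touches the wheel (horizontal distance between mark and pointer below 0.03 m and velocity of joint wheel between -0.05 and 0.05 rad/s and value of joint wheel above 6.28 rad and distance between jam_jar and well_jam below 0.012 m and distance between butter_tub and well_butter below 0.012 m and distance between honey_pot and well_honey below 0.012 m).
It fails at once if the wheel is turned backwards (clockwise faster than 0.3 rad/s) (velocity of joint wheel below -0.3 rad/s).
It fails at once if after its first turn, the wheel stands still under the finger with the tab over 5 cm from the pointer (value of joint wheel above 6.28 rad and velocity of joint wheel between -0.03 and 0.03 rad/s and contact force between the fingers and wheel above 0.3 N and horizontal distance between mark and pointer above 0.05 m).
It fails at once if a peg is taken between the fingers ((horizontal distance between the grasp point and peg0 below 0.008 m and height (world z) of the grasp point below 0.08 m) or (horizontal distance between the grasp point and peg1 below 0.008 m and height (world z) of the grasp point below 0.08 m) or (horizontal distance between the grasp point and peg2 below 0.008 m and height (world z) of the grasp point below 0.08 m)).
It fails at once if a pot is lifted, tipped or knocked out of its ring (distance between jam_jar and well_jam above 0.012 m or distance between butter_tub and well_butter above 0.012 m or distance between honey_pot and well_honey above 0.012 m or angle between any of jam_jar, butter_tub, honey_pot's own z axis and vertical above 0.3 rad).
It fails at once if something on the table around the turntable is shifted more than 20 mm or lifted (distance of any of bread, tall_jar, mug, knife, spread_box, beaker from where it was at the start of the episode above 0.02 m).
It also fails if it takes over 51 s, if anything falls off the work surface, if the arm or the gripper's body presses on something with over 40 N, if the wrist force passes 120 N, or if a joint passes its speed limit or range.

### The arm

A 6-joint arm with a two-finger parallel gripper is mounted at the origin on the work surface. World frame = base frame: x ahead of the robot, y to its left, z up, the work surface at z = 0. Lengths are in m, angles in rad, forces in N, time in s.
With the tool pointing down it reaches from about 0.325 to 0.85 m from the base axis. Payload 15.5 kg.
Tool frame: the origin (TCP) lies at the very end of the fingers, on their centre line; the grasp point (between the pads) lies 19 mm behind it; z points along the fingers, y is the line along which they close (so a half turn about z gives the same grasp; the last joint's range is limited). The gripper opens to 91 mm and grips with 3 to 60 N. Pads are 32 mm wide; open, the fingers measure 118 mm over their backs; the gripper's body (76 mm by 178 mm) begins 60 mm behind the grasp point.
Start: joints at [1.03, 0.494, 1.345, -0, 1.302, -0.096], TCP at [0.269, 0.564, 0.214] pointing down, gripper open.
Joint ranges: [-2.91, 2.91], [-0.82, 2.16], [0.22, 2.67], [-1.22, 4.37], [0.12, 2.79], [-3.08, 3.08]. Speed limits (rad/s): [1.89, 1.89, 2.57, 3.01, 3.01, 3.01].

### API

Orientations are given as a unit quaternion [w, x, y, z].
In Python, from plant import robot, optics gives the robot as it stands.
- The arm moves only by the tool carry_out, never from a script. Its argument "targets" is a list of rows, each an object of numbers: "tx", "ty", "tz": the shift along the tool's x, y, z in mm; "ax", "ay", "az": the turn, a rotation vector about the tool's x, y, z in rad; "claw": the gripper command: -1 is shut, 1 is fully open, values between are in proportion. In form: [{"tx": .., "ty": .., "tz": .., "ax": .., "ay": .., "az": .., "claw": ..}, ...]. A call has 1 to 10 rows; each row shifts and turns the commanded pose from where the row before left it, along the tool's axes as they then stand; what a row does not reach is not made up. A row lasts 1/12 s, in which the tool goes at most 41.7 mm and 7.16 degrees, less where a joint would pass 70% of its speed; a pose out of reach is approached as far as the arm can. A call is refused whole if a number of a shift passes 41.7 or a number of a turn 0.125, either way. A call with a gripper value outside its range is refused whole. The fingers move at their own pace and stop on an object; "grip_force" is the grip in N (left out, the last holds). Time passes only in rows, so rows that do not move let the fingers close. It gives the time, the measured TCP pose, the force, the opening and the grip force at its end, in the units of the state.
- robot.get_state(): the state, without advancing time (a new reading comes with each control period).
- optics.snapshot(name): name is "scene" or "top" or "wrist"; returns a dict with "color" (384x512x3 uint8, red, green, blue), "camera_matrix" (3x3 intrinsics, pixels), "camera_from_world" (4x4, takes a point from world to camera coordinates). Camera axes: x right, y down, z forward; pixel columns grow to the right and rows downward; lengths in m; the calibration is good to about 2 mm. A picture is of the moment at which its call begins. There is no depth.
- robot.finish_job(): hands the job in; it is judged then, once.
Trained networks look in the newest picture that a camera, given by its name, has taken for a name from the list of things; names that differ only in an ending like _2 or _b are one class to them, and where a whole thing is asked for, a point or a joint stands for the part that bears it (a point fixed in the world has none). Each returns a list of dicts, best first, with "confidence" (0 to 1); they miss things now and then, are a little off and sometimes report something else, mostly with a low value. They report only what shows in the picture. A call takes as long as a camera call. They do not tell look-alikes from the thing itself.
- optics.outline_of(camera, query): "region" (384x512 bool, what is visible of it) and "box" ([left, top, right, bottom] in pixels, round what is visible of it).
- optics.place_of(camera, query): "point" ([column, row] in pixels: a listed point, or the origin of a listed thing).
The state is a dict: "time": time; "joints": joint angles; "joint_vel": joint speeds; "joint_torque": joint torques, N m; "position": TCP position; "ee_rot": TCP orientation; "wrist_force": force on the tool from outside, world axes, zero at the start; "torque": the same for the moment, N m; "finger_gap": finger opening in m; "grasp_force": force on a finger pad.
Only numpy, scipy, OpenCV 4.12 (cv2) and the standard library are available. Lean on these libraries where they do the work, as an engineer would, in place of code of your own. Each camera call takes 0.05 s, during which the arm holds its last target. There are 200 camera calls.

## Working session

There is one attempt and no reset: what is moved stays moved. The work goes in short steps, Python scripts to look and compute and a tool call to move; the robot and the scene stay as the last step left them, time stands still between calls to the robot, and variables do not carry over. Pictures are saved under pics/ and viewed, at most 10 in all, crops included, and the job is handed in when it is done.

Besides the shell and the picture viewer there is one more tool, called after "Emit:" as a command line: name --argument value ..., lists and objects as JSON in quotes. carry_out: Moves the arm, as the interface text tells. Its arguments: {"type":"object","properties":{"targets":{"type":"array"},"grip_force":{"type":"number"}},"required":["targets"]}

```bash
mkdir -p pics; cat > h.py <<'E'
from plant import robot, optics
import numpy as np, cv2
def snap(n,f=None):
    s=optics.snapshot(n)
    if f: cv2.imwrite('pics/'+f,s['color'][:,:,::-1])
    return s
def w(s,p,z):
    K=np.array(s['camera_matrix']);T=np.array(s['camera_from_world'])
    d=T[:3,:3].T@np.linalg.inv(K)@np.array([p[0],p[1],1.]);c=-T[:3,:3].T@T[:3,3]
    return c+d*(z-c[2])/d[2]
def px(s,P):
    K=np.array(s['camera_matrix']);T=np.array(s['camera_from_world'])
    q=K@(T[:3,:3]@np.array(P)+T[:3,3]);return q[:2]/q[2]
E
python3 - <<'E'
from h import *
st=robot.get_state();print(st)
zs=dict(turntable=0,pointer=.036,hub=.036,peg0=.066,peg1=.066,peg2=.066,mark=.036,jam_jar=.036,butter_tub=.036,honey_pot=.036,bread=0,tall_jar=0,mug=0,knife=0,spread_box=0,beaker=0)
for c in ['top','scene']:
    s=snap(c,c+'0.png')
    for q,z in zs.items():
        for r in optics.place_of(c,q)[:3]: print(c,q,np.round(r['point']),round(r['confidence'],2),np.round(w(s,r['point'],z),3))
E
```

```text
{'time': 0.0, 'joints': array([ 1.03046967e+00,  4.94191383e-01,  1.34607507e+00, -2.50536481e-05,
        1.30250062e+00, -9.54992638e-02]), 'joint_vel': array([ 7.76606725e-04,  2.70486755e-04, -6.59800643e-04, -5.33988371e-05,
       -6.96668118e-04, -1.07403913e-04]), 'joint_torque': array([ 3.11272458e-06, -8.78808188e+01, -3.81845820e+01,  7.05727958e-02,
        5.33905893e-02, -1.18156772e-04]), 'position': array([0.26876202, 0.56387392, 0.21335216]), 'ee_rot': array([-1.72080504e-04,  2.20581221e-01,  9.75368433e-01, -5.61557212e-04]), 'wrist_force': array([ 0.19613461,  0.40852837, -0.71792824]), 'torque': array([-0.00616018, -0.00919242,  0.0475956 ]), 'grasp_force': 0.0, 'finger_gap': 0.09100003328186725}
top turntable [252. 207.] 0.48 [0.475 0.031 0.   ]
top pointer [285. 128.] 0.54 [ 0.732 -0.075  0.036]
top pointer [163. 143.] 0.45 [0.681 0.322 0.036]
top hub [272. 182.] 0.81 [ 0.551 -0.033  0.036]
top hub [253. 205.] 0.36 [0.475 0.028 0.036]
top peg0 [253. 209.] 0.93 [0.46  0.029 0.066]
top peg0 [256. 144.] 0.87 [0.665 0.02  0.066]
top peg0 [369. 262.] 0.71 [ 0.301 -0
[... 1718 characters left out ...]
 0.147 0.036]
scene jam_jar [276. 204.] 0.8 [0.565 0.05  0.036]
scene butter_tub [342. 183.] 0.86 [0.57  0.265 0.036]
scene butter_tub [331. 149.] 0.83 [0.403 0.352 0.036]
scene butter_tub [226. 201.] 0.76 [ 0.487 -0.058  0.036]
scene honey_pot [246. 227.] 0.82 [ 0.606 -0.064  0.036]
scene honey_pot [274. 206.] 0.49 [0.567 0.042 0.036]
scene bread [374. 169.] 0.62 [0.518 0.432 0.   ]
scene tall_jar [392. 210.] 0.8 [0.697 0.34  0.   ]
scene mug [153. 315.] 0.96 [ 0.726 -0.349  0.   ]
scene knife [108. 203.] 0.97 [ 0.294 -0.334  0.   ]
scene spread_box [111. 266.] 0.64 [ 0.54  -0.389  0.   ]
scene spread_box [310. 194.] 0.37 [0.531 0.183 0.   ]
scene beaker [291. 150.] 0.84 [0.299 0.269 0.   ]
```

```bash
python3 - <<'E'
import cv2
a=cv2.imread('pics/top0.png');b=cv2.imread('pics/scene0.png')
cv2.imwrite('pics/a.png',cv2.resize(a[95:290,110:410],(800,520),interpolation=cv2.INTER_CUBIC))
cv2.imwrite('pics/b.png',cv2.resize(b[110:330,80:420],(800,518),interpolation=cv2.INTER_CUBIC))
E
```

```text
(no output)
```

View pics/a.png

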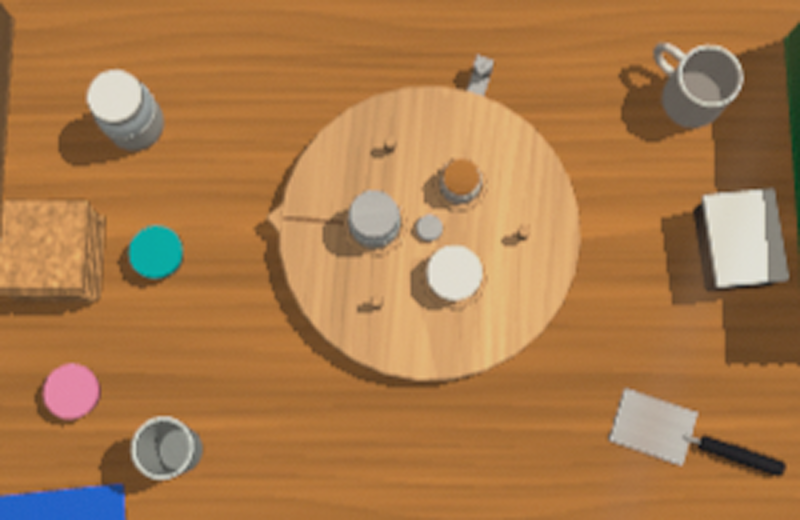

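View pics/b.png

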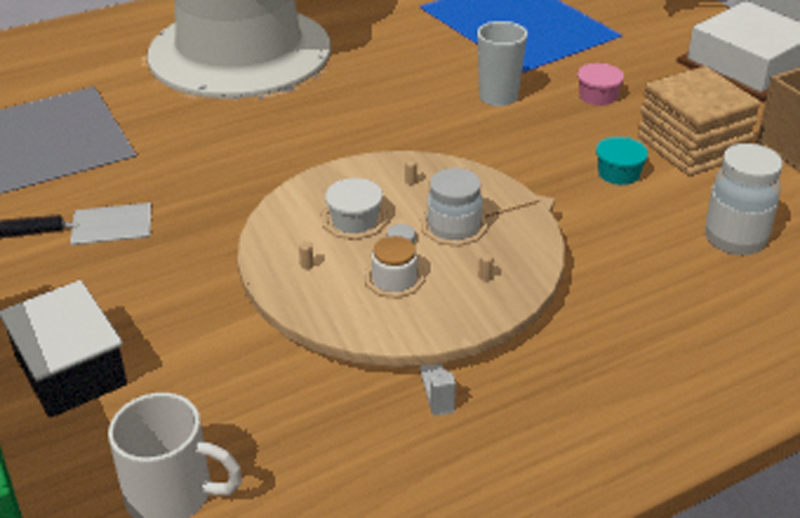

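The top crop shows the wheel centred at about px (271,182), the tab at (211,176), the steel pointer at (290,123), the jam jar at (250,177) and the white butter tub on the wheel at (279,198). The scene crop agrees with this.

Possible confusions:
- **Butter tub:** the turquoise tub at (168,190) and the pink tub at (136,241) lie off the wheel. Both are look-alikes to leave alone.
- **Pegs:** peg0 is at (253,209), peg1 at (305,183) and peg2 at (256,144). I will push peg0.

Next I refine the axis, tab and pointer.

```bash
python3 - <<'E'
from h import *
from scipy.optimize import least_squares
for c in ['top','scene']:
    s=snap(c)
    rs=optics.outline_of(c,'wheel')
    for r in rs[:2]:
        m=r['region'].astype(np.uint8);print(c,r['confidence'],r['box'])
        cn=max(cv2.findContours(m,0,cv2.CHAIN_APPROX_NONE)[0],key=cv2.contourArea)[:,0]
        P=np.array([w(s,p,.036)[:2] for p in cn])
        f=least_squares(lambda q:np.hypot(*(P-q[:2]).T)-q[2],[.556,-.03,.18],loss='soft_l1',f_scale=.002);print(f.x)
    for q,z in [('pointer',.036),('mark',.036),('peg0',.066),('peg1',.066),('hub',.036)]:
        for r in optics.place_of(c,q)[:3]:
            v=w(s,r['point'],z)-np.r_[.556,-.030,0];print(c,q,round(r['confidence'],2),np.round(np.hypot(*v[:2]),3),np.round(np.degrees(np.arctan2(v[1],v[0])),1))
# pointer post from crops
t=snap('top');print(w(t,(290.4,118),.04),w(t,(288.5,130),.01),w(t,(210.5,176.4),.034))
E
```

```text
top 0.92 [210.8, 128.1, 330.9, 240.6]
[ 0.55621179 -0.0268116   0.17802798]
top 0.47 [158.1, 251.1, 184.0, 274.0]
[0.29970497 0.27934573 0.0372697 ]
top pointer 0.47 0.178 -13.2
top mark 0.64 0.174 88.5
top mark 0.51 0.342 -65.0
top mark 0.2 0.105 -88.8
top peg0 0.76 0.111 -93.3
top peg0 0.69 0.119 144.4
top peg0 0.69 0.111 22.3
top peg1 0.76 0.111 -93.3
top peg1 0.69 0.119 144.4
top peg1 0.69 0.111 22.3
top hub 0.83 0.008 130.8
scene 0.71 [183.1, 174.0, 318.7, 266.5]
[ 0.56497523 -0.02857848  0.18250316]
scene pointer 0.53 0.172 -17.6
scene mark 0.67 0.184 86.0
scene peg0 0.95 0.109 -92.9
scene peg0 0.93 0.115 28.5
scene peg0 0.89 0.103 145.8
scene peg1 0.95 0.109 -92.9
scene peg1 0.93 0.115 28.5
scene peg1 0.89 0.103 145.8
scene hub 0.73 0.004 18.5
scene hub 0.16 0.067 -34.6
[ 0.76298446 -0.09217531  0.04      ] [ 0.73250277 -0.08760457  0.01      ] [0.56938368 0.16482182 0.034     ]
```

Emit:
carry_out --targets '[{"az": -0.12,"claw": -1,"ty": -40},{"az": -0.12,"claw": -1,"ty": -40},{"az": -0.12,"claw": -1,"ty": -40},{"claw": -1,"ty": -40},{"claw": -1,"ty": -40},{"claw": -1,"ty": -40}]'

```text
$.targets[0]: bad value
```

Emit:
carry_out --targets '[{"tx": 0,"ty": 0,"tz": 0,"ax": 0,"ay": 0,"az": -0.1,"claw": -1},{"tx": 0,"ty": 0,"tz": 0,"ax": 0,"ay": 0,"az": -0.1,"claw": -1},{"tx": 0,"ty": 0,"tz": 0,"ax": 0,"ay": 0,"az": -0.105,"claw": -1},{"tx": -14,"ty": -36,"tz": 0,"ax": 0,"ay": 0,"az": 0,"claw": -1},{"tx": -14,"ty": -36,"tz": 0,"ax": 0,"ay": 0,"az": 0,"claw": -1},{"tx": -14,"ty": -36,"tz": 0,"ax": 0,"ay": 0,"az": 0,"claw": -1},{"tx": -14,"ty": -36,"tz": 0,"ax": 0,"ay": 0,"az": 0,"claw": -1},{"tx": -14,"ty": -36,"tz": 0,"ax": 0,"ay": 0,"az": 0,"claw": -1},{"tx": -14,"ty": -36,"tz": 0,"ax": 0,"ay": 0,"az": 0,"claw": -1},{"tx": -14,"ty": -36,"tz": 0,"ax": 0,"ay": 0,"az": 0,"claw": -1}]' --grip_force 10

```text
time: 3.28
position: [0.3308, 0.2994, 0.2141]
ee_rot: [0.0, 0.07, 0.998, 0.0]
wrist_force: [1.4, 0.3, -0.2]
finger_gap: 0.0274
grasp_force: 0.0
```

Emit:
carry_out --targets '[{"tx": -14,"ty": -36,"tz": 0,"ax": 0,"ay": 0,"az": 0,"claw": -1},{"tx": -14,"ty": -36,"tz": 0,"ax": 0,"ay": 0,"az": 0,"claw": -1},{"tx": -14,"ty": -36,"tz": 0,"ax": 0,"ay": 0,"az": 0,"claw": -1},{"tx": -14,"ty": -36,"tz": 0,"ax": 0,"ay": 0,"az": 0,"claw": -1},{"tx": -14,"ty": -36,"tz": 0,"ax": 0,"ay": 0,"az": 0,"claw": -1},{"tx": -14,"ty": -36,"tz": 0,"ax": 0,"ay": 0,"az": 0,"claw": -1},{"tx": -14,"ty": -36,"tz": 0,"ax": 0,"ay": 0,"az": 0,"claw": -1},{"tx": -10,"ty": -36,"tz": 0,"ax": 0,"ay": 0,"az": 0,"claw": -1},{"tx": 0,"ty": 0,"tz": 0,"ax": 0,"ay": 0,"az": 0,"claw": -1}]'

```text
time: 4.03
position: [0.399, -0.0047, 0.2142]
ee_rot: [0.001, 0.072, 0.997, -0.001]
wrist_force: [0.8, 0.2, 0.5]
finger_gap: 0.0007
grasp_force: 0.0
```

Emit:
carry_out --targets '[{"tx": -8,"ty": 0,"tz": 38,"ax": 0,"ay": 0,"az": 0,"claw": -1},{"tx": 0,"ty": 0,"tz": 40,"ax": 0,"ay": 0,"az": 0,"claw": -1},{"tx": 0,"ty": 0,"tz": 40,"ax": 0,"ay": 0,"az": 0,"claw": -1},{"tx": 0,"ty": 0,"tz": 40,"ax": 0,"ay": 0,"az": 0,"claw": -1},{"tx": 0,"ty": 0,"tz": 14,"ax": 0,"ay": 0,"az": 0,"claw": -1},{"tx": 0,"ty": 0,"tz": 0,"ax": 0,"ay": 0,"az": 0,"claw": -1},{"tx": 0,"ty": 0,"tz": 0,"ax": 0,"ay": 0,"az": 0,"claw": -1}]'

```text
time: 4.62
position: [0.4053, -0.0003, 0.0418]
ee_rot: [-0.001, 0.07, 0.998, 0.0]
wrist_force: [1.2, 0.5, 0.4]
finger_gap: 0.0006
grasp_force: 0.0
```

Emit:
carry_out --targets '[{"tx": 0,"ty": 0,"tz": 4,"ax": 0,"ay": 0,"az": 0,"claw": -1},{"tx": 0,"ty": 0,"tz": 2,"ax": 0,"ay": 0,"az": 0,"claw": -1},{"tx": 0,"ty": 0,"tz": 0,"ax": 0,"ay": 0,"az": 0,"claw": -1}]'

```text
time: 4.87
position: [0.4063, -0.0004, 0.0367]
ee_rot: [0.001, 0.07, 0.998, -0.0]
wrist_force: [0.4, 1.0, 0.6]
finger_gap: 0.0002
grasp_force: 0.0
```

Emit:
carry_out --targets '[{"tx": 0,"ty": 0,"tz": 2,"ax": 0,"ay": 0,"az": 0,"claw": -1},{"tx": 0,"ty": 0,"tz": 0,"ax": 0,"ay": 0,"az": 0,"claw": -1}]'

```text
time: 5.03
position: [0.4063, -0.0004, 0.0361]
ee_rot: [0.002, 0.07, 0.998, -0.0]
wrist_force: [-8.2, 0.5, 56.8]
finger_gap: 0.0005
grasp_force: 28.8
```

Emit:
carry_out --targets '[{"tx": 0,"ty": 0,"tz": -40,"ax": 0,"ay": 0,"az": 0,"claw": -1},{"tx": 0,"ty": 0,"tz": -8,"ax": 0,"ay": 0,"az": 0,"claw": -1},{"tx": -22,"ty": 34,"tz": 0,"ax": 0,"ay": 0,"az": 0,"claw": -1},{"tx": -22,"ty": 34,"tz": 0,"ax": 0,"ay": 0,"az": 0,"claw": -1},{"tx": -6,"ty": 9,"tz": 0,"ax": 0,"ay": 0,"az": 0,"claw": -1},{"tx": 0,"ty": 0,"tz": 0,"ax": 0,"ay": 0,"az": 0,"claw": -1}]'

```text
time: 5.53
position: [0.4684, 0.0708, 0.0829]
ee_rot: [0.002, 0.069, 0.998, 0.0]
wrist_force: [-0.1, -0.3, -0.8]
finger_gap: -0.0001
grasp_force: 0.0
```

```bash
python3 - <<'E'
from h import *
print(robot.get_state()['position'],robot.get_state()['wrist_force'])
s=snap('scene','s1.png');t=snap('top','t1.png')
a=cv2.resize(s['color'][140:290,160:360,::-1],(800,600),interpolation=cv2.INTER_CUBIC)
cv2.imwrite('pics/s1c.png',a)
E
```

```text
[0.46844685 0.07081022 0.08291622] [-0.11153935 -0.26128965 -0.78493837]
```

View pics/s1c.png

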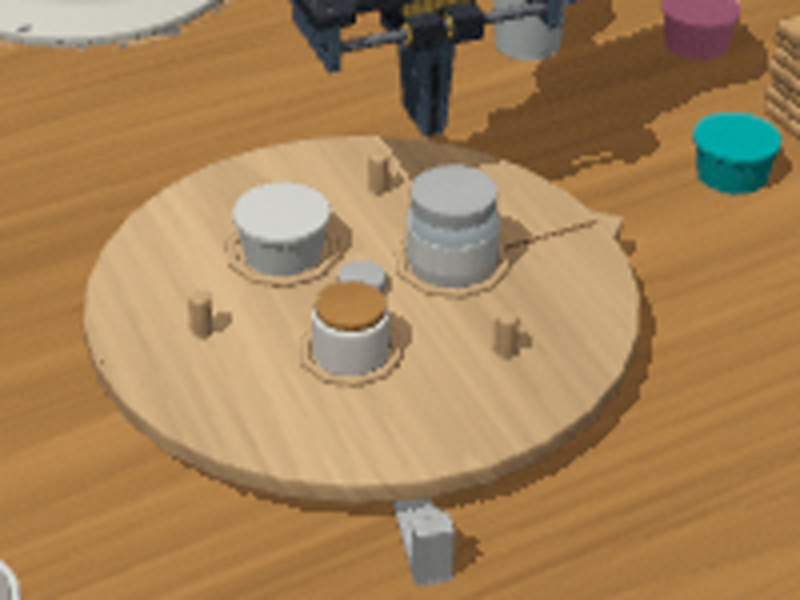

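The view shows the closed finger at crop (430,130), clear of peg0 at (378,172) and on its clockwise side, away from the jam jar. The pots stand in their rings. I lower the finger and flick.

Emit:
carry_out --targets '[{"tx": 0,"ty": 0,"tz": 27,"ax": 0,"ay": 0,"az": 0,"claw": -1},{"tx": 0,"ty": 0,"tz": 10,"ax": 0,"ay": 0,"az": 0,"claw": -1},{"tx": 0,"ty": 0,"tz": 0,"ax": 0,"ay": 0,"az": 0,"claw": -1},{"tx": 0,"ty": -8,"tz": 0,"ax": 0,"ay": 0,"az": 0,"claw": -1},{"tx": 0,"ty": -14,"tz": 0,"ax": 0,"ay": 0,"az": 0,"claw": -1},{"tx": 0,"ty": -25,"tz": 0,"ax": 0,"ay": 0,"az": 0,"claw": -1},{"tx": 0,"ty": -36,"tz": 0,"ax": 0,"ay": 0,"az": 0,"claw": -1},{"tx": 28,"ty": -20,"tz": -15,"ax": 0,"ay": 0,"az": 0,"claw": -1},{"tx": 20,"ty": 0,"tz": -30,"ax": 0,"ay": 0,"az": 0,"claw": -1},{"tx": 0,"ty": 0,"tz": 0,"ax": 0,"ay": 0,"az": 0,"claw": -1}]'

```text
time: 6.47
position: [0.4003, -0.0275, 0.0935]
ee_rot: [0.0, 0.071, 0.997, -0.0]
wrist_force: [0.8, -0.6, -0.6]
finger_gap: 0.0006
grasp_force: 0.0
```

```bash
cat > m.py <<'E'
from h import *
import sys
H=np.array([.557,-.028])
for i in range(int(sys.argv[1])):
    for c in ['top','scene']:
        t=robot.get_state()['time'];s=snap(c)
        o=[]
        if 1:
            for r in optics.place_of(c,'mark')[:2]:
                v=w(s,r['point'],.036)[:2]-H
                if .16<np.hypot(*v)<.2:o.append(('mark',round(r['confidence'],2),round(np.degrees(np.arctan2(v[1],v[0]))%360,1)))
        s2=s;cv2.imwrite(f'pics/m_{t:.2f}_{c}.png',s['color'][:,:,::-1])
        print(round(t,3),c,o)
print(robot.get_state()['position'])
E
python3 m.py 3
```

```text
6.467 top []
6.567 scene [('mark', 0.93, np.float64(209.0))]
6.667 top [('mark', 0.75, np.float64(234.2))]
6.767 scene [('mark', 0.95, np.float64(257.3))]
6.867 top [('mark', 0.65, np.float64(279.8))]
6.967 scene [('mark', 0.79, np.float64(300.5))]
[ 0.40390546 -0.02625973  0.08960473]
```

Emit:
carry_out --targets '[{"tx": 0,"ty": 0,"tz": 25,"ax": 0,"ay": 0,"az": 0,"claw": -1},{"tx": 0,"ty": 0,"tz": 20,"ax": 0,"ay": 0,"az": 0,"claw": -1},{"tx": 0,"ty": 0,"tz": 0,"ax": 0,"ay": 0,"az": 0,"claw": -1},{"tx": 0,"ty": 0,"tz": 0,"ax": 0,"ay": 0,"az": 0,"claw": -1}]'

```text
time: 7.4
position: [0.4032, -0.0262, 0.0446]
ee_rot: [-0.001, 0.07, 0.998, 0.0]
wrist_force: [0.1, 0.1, 1.3]
finger_gap: 0.0009
grasp_force: 0.0
```

```bash
python3 m.py 4
```

```text
7.4 top [('mark', 0.81, np.float64(30.0))]
7.5 scene [('mark', 0.58, np.float64(50.5))]
7.6 top [('mark', 0.92, np.float64(72.5))]
7.7 scene [('mark', 0.67, np.float64(91.3))]
7.8 top [('mark', 0.96, np.float64(110.8))]
7.9 scene [('mark', 0.61, np.float64(127.4))]
8.0 top []
8.1 scene [('mark', 0.9, np.float64(161.7))]
[ 0.40391637 -0.02637936  0.04491127]
```

Emit:
carry_out --targets '[{"tx": 0,"ty": 0,"tz": 0,"ax": 0,"ay": 0,"az": 0,"claw": -1},{"tx": 0,"ty": 0,"tz": 0,"ax": 0,"ay": 0,"az": 0,"claw": -1},{"tx": 0,"ty": 0,"tz": 0,"ax": 0,"ay": 0,"az": 0,"claw": -1},{"tx": 0,"ty": 0,"tz": 0,"ax": 0,"ay": 0,"az": 0,"claw": -1},{"tx": 0,"ty": 0,"tz": 0,"ax": 0,"ay": 0,"az": 0,"claw": -1},{"tx": 0,"ty": 0,"tz": 0,"ax": 0,"ay": 0,"az": 0,"claw": -1},{"tx": 0,"ty": 0,"tz": 0,"ax": 0,"ay": 0,"az": 0,"claw": -1},{"tx": 0,"ty": 0,"tz": 0,"ax": 0,"ay": 0,"az": 0,"claw": -1},{"tx": 0,"ty": 0,"tz": 0,"ax": 0,"ay": 0,"az": 0,"claw": -1},{"tx": 0,"ty": 0,"tz": 0,"ax": 0,"ay": 0,"az": 0,"claw": -1}]'

```text
time: 9.03
position: [0.404, -0.0264, 0.0449]
ee_rot: [0.0, 0.07, 0.998, -0.0]
wrist_force: [0.7, -0.3, -1.0]
finger_gap: 0.0003
grasp_force: 0.0
```

Emit:
carry_out --targets '[{"tx": 0,"ty": 0,"tz": 0,"ax": 0,"ay": 0,"az": 0,"claw": -1},{"tx": 0,"ty": 0,"tz": 0,"ax": 0,"ay": 0,"az": 0,"claw": -1},{"tx": 0,"ty": 0,"tz": 0,"ax": 0,"ay": 0,"az": 0,"claw": -1},{"tx": 0,"ty": 0,"tz": 0,"ax": 0,"ay": 0,"az": 0,"claw": -1},{"tx": 0,"ty": 0,"tz": 0,"ax": 0,"ay": 0,"az": 0,"claw": -1},{"tx": 0,"ty": 0,"tz": 0,"ax": 0,"ay": 0,"az": 0,"claw": -1},{"tx": 0,"ty": 0,"tz": 0,"ax": 0,"ay": 0,"az": 0,"claw": -1},{"tx": 0,"ty": 0,"tz": 0,"ax": 0,"ay": 0,"az": 0,"claw": -1},{"tx": 0,"ty": 0,"tz": 0,"ax": 0,"ay": 0,"az": 0,"claw": -1},{"tx": 0,"ty": 0,"tz": 2,"ax": 0,"ay": 0,"az": 0,"claw": -1}]'

```text
time: 9.87
position: [0.4041, -0.0264, 0.043]
ee_rot: [0.0, 0.07, 0.998, -0.0]
wrist_force: [0.0, -0.3, 0.1]
finger_gap: 0.0006
grasp_force: 0.0
```

```bash
python3 m.py 3
```

```text
9.867 top [('mark', 0.91, np.float64(58.8))]
9.967 scene [('mark', 0.91, np.float64(70.5))]
10.067 top [('mark', 0.76, np.float64(86.0))]
10.167 scene [('mark', 0.89, np.float64(93.5))]
10.267 top [('mark', 0.74, np.float64(106.2))]
10.367 scene [('mark', 0.79, np.float64(116.7))]
[ 0.40393524 -0.02638656  0.04292171]
```

Emit:
carry_out --targets '[{"tx": 0,"ty": 0,"tz": 0,"ax": 0,"ay": 0,"az": 0,"claw": -1},{"tx": 0,"ty": 0,"tz": 0,"ax": 0,"ay": 0,"az": 0,"claw": -1},{"tx": 0,"ty": 0,"tz": 0,"ax": 0,"ay": 0,"az": 0,"claw": -1},{"tx": 0,"ty": 0,"tz": 0,"ax": 0,"ay": 0,"az": 0,"claw": -1},{"tx": 0,"ty": 0,"tz": 0,"ax": 0,"ay": 0,"az": 0,"claw": -1},{"tx": 0,"ty": 0,"tz": 0,"ax": 0,"ay": 0,"az": 0,"claw": -1},{"tx": 0,"ty": 0,"tz": 0,"ax": 0,"ay": 0,"az": 0,"claw": -1},{"tx": 0,"ty": 0,"tz": 0,"ax": 0,"ay": 0,"az": 0,"claw": -1},{"tx": 0,"ty": 0,"tz": 0,"ax": 0,"ay": 0,"az": 0,"claw": -1}]'

```text
time: 11.22
position: [0.404, -0.0264, 0.0429]
ee_rot: [-0.0, 0.07, 0.998, -0.0]
wrist_force: [0.3, -0.5, -0.3]
finger_gap: 0.0003
grasp_force: 0.0
```

```bash
python3 - <<'E'
from h import *
s=snap('scene');t=snap('top')
O=[]
for im,(x0,y0) in [(s,(215,215)),(t,(240,100))]:
    k=6;a=cv2.resize(im['color'][y0:y0+60,x0:x0+66,::-1],None,fx=k,fy=k,interpolation=cv2.INTER_CUBIC)
    for ang,col in [(-13,(255,0,0)),(-17,(0,0,255)),(-21,(0,255,0))]:
        u=np.array([np.cos(np.radians(ang)),np.sin(np.radians(ang))])
        p=[tuple(int(v) for v in (px(im,[.557+r*u[0],-.028+r*u[1],.036])-[x0,y0]+.5)*k) for r in (.1,.25)]
        cv2.line(a,p[0],p[1],col,1)
    O.append(a)
cv2.imwrite('pics/ptr.png',np.hstack(O))
E
python3 m.py 2
```

```text
11.317 top []
11.417 scene [('mark', 0.92, np.float64(216.2))]
11.517 top [('mark', 0.7, np.float64(226.8))]
11.617 scene [('mark', 0.76, np.float64(237.7))]
[ 0.40393766 -0.02637263  0.04290955]
```

View pics/ptr.png

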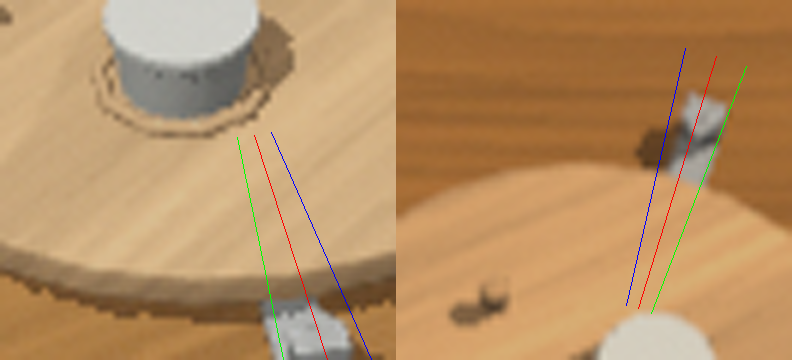

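The crop puts the pointer at about -18° from the hub, between the red and green lines in both views, so the target is 342°.

Emit:
carry_out --targets '[{"tx": 0,"ty": 0,"tz": 2,"ax": 0,"ay": 0,"az": 0,"claw": -1},{"tx": 0,"ty": 0,"tz": 2,"ax": 0,"ay": 0,"az": 0,"claw": -1},{"tx": 0,"ty": 0,"tz": 0,"ax": 0,"ay": 0,"az": 0,"claw": -1},{"tx": 0,"ty": 0,"tz": 0,"ax": 0,"ay": 0,"az": 0,"claw": -1},{"tx": 0,"ty": 0,"tz": 0,"ax": 0,"ay": 0,"az": 0,"claw": -1},{"tx": 0,"ty": 0,"tz": 0,"ax": 0,"ay": 0,"az": 0,"claw": -1},{"tx": 0,"ty": 0,"tz": 0,"ax": 0,"ay": 0,"az": 0,"claw": -1}]'

```text
time: 12.3
position: [0.404, -0.0264, 0.039]
ee_rot: [0.0, 0.07, 0.998, -0.0]
wrist_force: [0.6, -0.4, -0.4]
finger_gap: 0.0007
grasp_force: 0.0
```

```bash
python3 m.py 1; python3 -c "
from h import *;print(robot.get_state()['time'])"
```

```text
12.3 top [('mark', 0.93, np.float64(283.2))]
12.4 scene [('mark', 0.77, np.float64(293.4))]
[ 0.40396537 -0.02638295  0.03894224]
12.5
```

Emit:
carry_out --targets '[{"tx": 0,"ty": 0,"tz": 0,"ax": 0,"ay": 0,"az": 0,"claw": -1},{"tx": 0,"ty": 0,"tz": 0,"ax": 0,"ay": 0,"az": 0,"claw": -1},{"tx": 0,"ty": 0,"tz": 0,"ax": 0,"ay": 0,"az": 0,"claw": -1},{"tx": 0,"ty": 0,"tz": 0,"ax": 0,"ay": 0,"az": 0,"claw": -1},{"tx": 0,"ty": 0,"tz": 0,"ax": 0,"ay": 0,"az": 0,"claw": -1},{"tx": 0,"ty": 0,"tz": 0,"ax": 0,"ay": 0,"az": 0,"claw": -1},{"tx": 0,"ty": 0,"tz": 0,"ax": 0,"ay": 0,"az": 0,"claw": -1},{"tx": 0,"ty": 0,"tz": 0,"ax": 0,"ay": 0,"az": 0,"claw": -1},{"tx": 0,"ty": 0,"tz": 3.5,"ax": 0,"ay": 0,"az": 0,"claw": -1},{"tx": 0,"ty": 0,"tz": 0,"ax": 0,"ay": 0,"az": 0,"claw": -1}]'

```text
time: 13.33
position: [0.4042, -0.0265, 0.0362]
ee_rot: [0.001, 0.07, 0.998, -0.0]
wrist_force: [-3.3, -0.1, 30.5]
finger_gap: 0.0006
grasp_force: 15.3
```

Emit:
carry_out --targets '[{"tx": 0,"ty": 0,"tz": 0,"ax": 0,"ay": 0,"az": 0,"claw": -1},{"tx": 0,"ty": 0,"tz": 0,"ax": 0,"ay": 0,"az": 0,"claw": -1}]'

```text
time: 13.5
position: [0.4042, -0.0265, 0.0361]
ee_rot: [0.001, 0.07, 0.998, -0.0]
wrist_force: [-4.6, 0.2, 37.1]
finger_gap: 0.0006
grasp_force: 18.7
```

```bash
python3 m.py 2
```

```text
13.5 top [('mark', 0.7, np.float64(344.1))]
13.6 scene [('mark', 0.63, np.float64(346.9))]
13.7 top [('mark', 0.67, np.float64(348.0))]
13.8 scene [('mark', 0.82, np.float64(347.4))]
[ 0.40422591 -0.02646729  0.03613093]
```

Emit:
carry_out --targets '[{"tx": 0,"ty": 0,"tz": -6,"ax": 0,"ay": 0,"az": 0,"claw": -1},{"tx": 0,"ty": 0,"tz": -40,"ax": 0,"ay": 0,"az": 0,"claw": -1},{"tx": 0,"ty": 0,"tz": -40,"ax": 0,"ay": 0,"az": 0,"claw": -1},{"tx": 0,"ty": 0,"tz": -30,"ax": 0,"ay": 0,"az": 0,"claw": -1},{"tx": 0,"ty": 0,"tz": 0,"ax": 0,"ay": 0,"az": 0,"claw": -1}]'

```text
time: 14.32
position: [0.4064, -0.0269, 0.1559]
ee_rot: [0.004, 0.07, 0.998, -0.001]
wrist_force: [1.4, -0.6, -0.2]
finger_gap: 0.0005
grasp_force: 0.0
```

```bash
python3 m.py 1; python3 - <<'E'
from h import *
s=snap('scene')
cv2.imwrite('pics/fin.png',cv2.resize(s['color'][140:290,160:360,::-1],(800,600),interpolation=cv2.INTER_CUBIC))
E
```

```text
14.317 top [('mark', 0.55, np.float64(344.4))]
14.417 scene []
[ 0.40338405 -0.02626911  0.15059837]
```

View pics/fin.png

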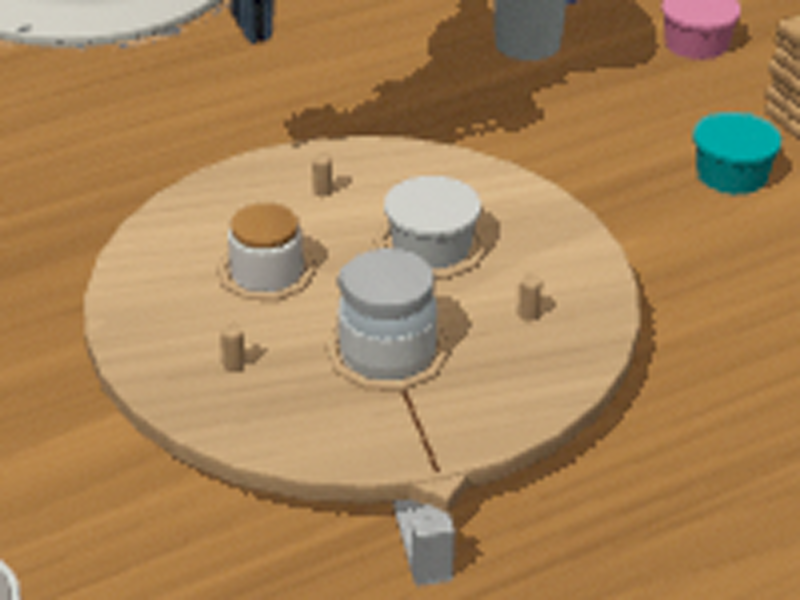

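The tab at crop (450,492) sits just past the pointer post at (425,530). All pots stand in their rings and the finger is clear. I measure the offset more carefully before handing in.

```bash
python3 - <<'E'
from h import *
def ov(im,a,k,x0,y0,H):
    for ang,col in [(-14,(255,0,0)),(-18,(0,0,255)),(-22,(0,255,0))]:
        u=np.array([np.cos(np.radians(ang)),np.sin(np.radians(ang))]);n=np.array([-u[1],u[0]])
        q=[(.213,-.011),(.213,.011),(.225,.011),(.225,-.011)]
        P=np.array([(px(im,[*(H+r*u+t*n),.04])-[x0,y0]+.5)*k for r,t in q]).astype(np.int32)
        cv2.polylines(a,[P],True,col,1)
    for ang,col in [(-10,(255,255,0)),(-14,(255,0,255)),(-18,(0,255,255))]:
        u=np.array([np.cos(np.radians(ang)),np.sin(np.radians(ang))])
        P=[tuple(int(v) for v in (px(im,[*(H+r*u),.036])-[x0,y0]+.5)*k) for r in (.1,.195)]
        cv2.line(a,P[0],P[1],col,1)
O=[]
for c,(x0,y0),H0 in [('scene',(240,235),(.563,-.028)),('top',(265,108),(.556,-.028))]:
    im=snap(c);k=10
    a=cv2.resize(im['color'][y0:y0+50,x0:x0+40,::-1],None,fx=k,fy=k,interpolation=cv2.INTER_CUBIC)
    ov(im,a,k,x0,y0,np.array(H0));O.append(a)
cv2.imwrite('pics/chk.png',np.hstack(O))
E
```

```text
(no output)
```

View pics/chk.png

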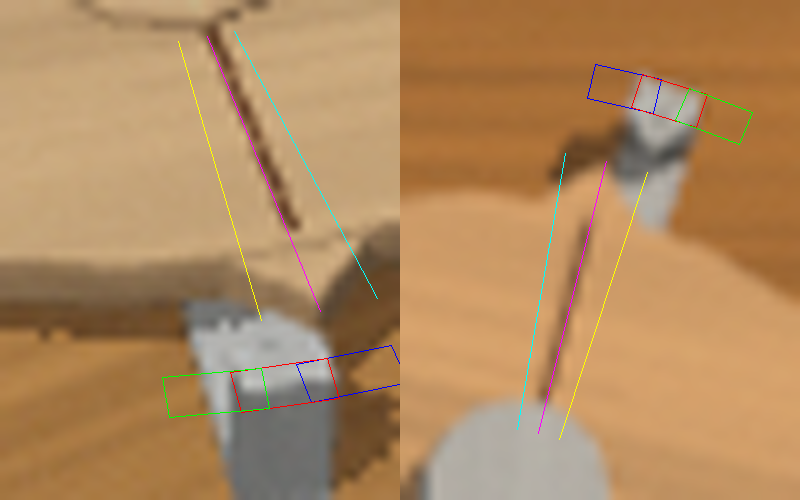

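Both views put the tab about 4.5–5° from the post, which is about 15 mm and within the 30 mm allowed.

```bash
python3 -c "
from h import *;print(robot.finish_job())"
```

```text
the job is handed in; nothing more can be done
None
```

The job is handed in, with no verdict returned: the wheel was flicked anticlockwise, coasted about 2.7 turns untouched, and one fingertip press stopped it with the tab about 15 mm from the pointer (30 mm allowed), pots in their rings and the finger clear.

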